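# Move a clipped sensor module from its charger to the data logger

### The arm

A 6-joint arm with a two-finger parallel gripper is mounted at the origin on the work surface. World frame = base frame: x ahead of the robot, y to its left, z up, the work surface at z = 0. Lengths are in mm, angles in rad, forces in N, time in s.
With the tool pointing down it reaches from about 350 to 975 mm from the base axis. Payload 7.1 kg.
Tool frame: the origin (TCP) lies at the very end of the fingers, on their centre line; the grasp point (between the pads) lies 19 mm behind it; x points along the fingers, z is the direction in which the jaws open and shut, and the axes are right-handed (so a half turn about x gives the same grasp; the last joint's range is limited). The gripper opens to 88 mm and grips with 3 to 60 N. Pads are 20 mm wide; open, the fingers measure 115 mm over their backs; the gripper's body (75 mm by 178 mm) begins 61 mm behind the grasp point.
Start: joints at [1.198, 0.423, 1.63, -0, 1.089, -0.019], TCP at [216.508, 586.284, 222.675] pointing down, gripper open.
Joint ranges: [-3, 3], [-0.9, 2.11], [0.09, 2.58], [-1.31, 4.45], [0.11, 2.69], [-2.54, 2.54]. Speed limits (rad/s): [2.39, 2.39, 3.01, 3.14, 3.14, 3.14].

### API

Orientations are given as a rotation vector (axis times angle).
In Python, from workcell import * gives the robot as it stands.
- The arm moves only by the shell command python3 -m crank 'ROWS'. ROWS is JSON, a list of rows, each a list of 3 entries, a list of its own where there are three numbers: the shift along the tool's x, y, z in cm, then the turn, a rotation vector about the tool's x, y, z in degrees, then the finger opening in cm, from 0 to 8.78. In form: [[[dx, dy, dz], [rx, ry, rz], claw], ...]. A call has 1 to 5 rows; each row shifts and turns the commanded pose from where the row before left it, along the tool's axes as they then stand; what a row does not reach is not made up. A row lasts 1/8 s, in which the tool goes at most 62.5 mm and 10.7 degrees, less where a joint would pass 70% of its speed; a pose out of reach is approached as far as the arm can. A call with a gripper value outside its range is refused whole. The fingers move at their own pace and stop on an object; the grip force is fixed at half the most. Time passes only in rows, so rows that do not move let the fingers close. It gives the time, the measured TCP pose, the force and the opening at its end, in the units of the state.
- get_obs(): the state, without advancing time (a new reading comes with each control period).
- get_image(name): name is "scene" or "side" or "wrist"; returns a dict with "pixels" (400x640x3 uint8, red, green, blue), "mtx" (3x3 intrinsics, pixels), "view" (4x4, takes a point from world to camera coordinates). Camera axes: x right, y down, z forward; pixel columns grow to the right and rows downward; lengths in mm; the calibration is good to about 2 mm. A picture is of the moment at which its call begins. There is no depth.
- close_job(): hands the job in, once; it reports no verdict.
The state is a dict: "t": time; "qpos": joint angles; "qvel": joint speeds; "joint_torque": joint torques, N m; "ee_pos": TCP position; "orientation": TCP orientation; "ft_force": force on the tool from outside, world axes, zero at the start; "moment": the same for the moment, N m; "width": finger opening in mm.
Only numpy, scipy, OpenCV 4.12 (cv2) and the standard library are available. Lean on these libraries where they do the work, as an engineer would, in place of code of your own. Each camera call takes 0.05 s, during which the arm holds its last target.

### The job

Take the sensor module off the charging base: keep its side release button squeezed in while you pull it straight up, and do not wrench it against the clip. Then push it fully down into the data logger's socket against the spring, firmly enough to seat it but without forcing it (25 N at most), so that it stays clipped when you let go, and leave the beaker and the paper cup where they stand.

Things in the scene. Friction and masses are not known exactly. Their poses are not given: they have to be found in the camera images.
- module_center (a point): Centre of the handle of the sensor module, a loose upright white part of about 135 g, clipped in the charger at the start. Handle 44 mm (its x) by 34 mm (its y) by 70 mm tall, 35 mm above and below this point; its flat underside is the shoulder. With the side button out it is 40 mm wide across y, 34 mm when the button is flush. z is up.
- button_face (a point): Middle of the outer face of the release button on the module's +y side: 18 mm wide, 20 mm tall, 6 mm proud of the handle, at the height of module_center, 23 mm from it. The opposite (-y) side is plain. Pinch across y, one finger on the button, to hold it in.
- release (a joint): Travel of the release button, m: 0 is sprung out, 0.006 is flush with the handle. The spring takes 9 N to start and 13 N to hold flush. Pressed 5 mm or more the tooth is inside the plug and the plug is free; with the button out the tooth catches under the socket's lip and the module lifts only 2 mm.
- plug_end (a point): Centre of the lower end of the module's plug, 65 mm below module_center. Plug 26 mm (x) by 20 mm (y) by 30 mm long. On its +y side, 12 to 18 mm above the end, a clip tooth stands 4 mm proud, sloped below; it moves with the button. Sockets are 28 by 22 mm (1 mm free round the plug) with a 4 mm sloping lead-in and a catch for the tooth on both y sides, so a half turn fits too.
- charger_mouth (a point): Centre of the socket's mouth in the flat top of the charging base, the smaller grey box: 100 by 90 mm, fixed to the bench, 52 mm high on feet that add 2 to 14 mm. At the start the module is home in it, shoulder on the top, so module_center is 35 mm above this point, with parallel axes. Socket as in the logger's block, without the spring.
- logger_top (a point): Point on the axis of the empty socket of the data logger, level with the logger's top. Logger: the larger grey box, 160 by 120 mm, fixed, 52 mm high on feet that add 2 to 14 mm; its sloping display, at its +x end, begins 50 mm from here and rises 30 mm. Round this point is the socket block, 60 by 60 mm, clamped so that its own top is 0 to 16 mm above this point, different each time, not measured.
- ejector (a joint): Spring block in the logger's socket, m: 0 up, 0.008 pressed down by the module at home (shoulder on the socket block's top, module_center 35 mm above that top). It meets the plug 8 mm above home; pushes up with 8 N there, 13 N at home. The module springs up again unless the button comes out while it is held within 1.5 mm of home; clipped, it rests 0 to 2 mm above home.
- beaker_center (a point): Centre of a loose glass beaker, 72 mm across and 90 mm high, a bystander.
- cup_center (a point): Centre of a loose paper cup, 78 mm across at the rim and 94 mm high, a bystander.
Not all that is in view belongs to the job. Of the things that look like the part that bears module_center, the middle-sized one is meant.

How it is judged:
By the outcome, as a careful person would: the job done as asked, in the order asked, and still so for the second after the job is handed in, with the robot touching nothing.
It also fails if it takes over 58 s, if anything falls off the work surface, if the arm or the gripper's body presses on something with over 40 N, if the wrist force passes 120 N, or if a joint passes its speed limit or range.

## Working session

There is one attempt and no reset: what is moved stays moved. The work goes in short steps, Python scripts to look and compute and a shell command to move; the robot and the scene stay as the last step left them, time stands still between calls to the robot, and variables do not carry over. Pictures are saved under pics/ and viewed, and the job is handed in when it is done.

```bash
mkdir -p pics; ls
cat > h.py <<'E'
from workcell import *
import numpy as np, cv2
def snap(n,f):
    im=get_image(n); np.savez('pics/'+f+'.npz',**im); cv2.imwrite('pics/'+f+'.png',cv2.cvtColor(im['pixels'],cv2.COLOR_RGB2BGR)); return im
def ray(im,u,v):
    K=np.array(im['mtx']);V=np.array(im['view']);R=V[:3,:3];t=V[:3,3]
    d=R.T@np.linalg.solve(K,[u,v,1.]);return -R.T@t,d/np.linalg.norm(d)
def onz(im,u,v,z):
    c,d=ray(im,u,v);return c+d*(z-c[2])/d[2]
def proj(im,p):
    V=np.array(im['view']);q=np.array(im['mtx'])@(V[:3,:3]@np.array(p)+V[:3,3]);return q[:2]/q[2]
def tri(rs):
    A=0;b=0
    for c,d in rs:
        P=np.eye(3)-np.outer(d,d);A=A+P;b=b+P@c
    return np.linalg.solve(A,b)
def ld(f): return dict(np.load('pics/'+f+'.npz'))
E
python3 - <<'E'
from h import *
for n in ['scene','side','wrist']:
    im=snap(n,n+'0'); c,d=ray(im,320,200); print(n,c.round(),d.round(2))
o=get_obs();print(o)
E
```

```text
pics
scene [1210.  226.  744.] [-0.65 -0.21 -0.73]
side [400. 683. 863.] [ 0.18 -0.62 -0.76]
wrist [138. 615. 383.] [ 0.28 -0.12 -0.95]
{'t': 0.15, 'qpos': array([ 1.19800794e+00,  4.23650811e-01,  1.63051373e+00,  9.64399227e-06,
        1.08860495e+00, -1.90023912e-02]), 'qvel': array([ 9.72516531e-04, -1.00443847e-03, -3.22828992e-03, -4.47102130e-05,
       -9.10183081e-04, -2.53842614e-03]), 'joint_torque': array([-2.94327638e-04, -5.44983602e+01, -2.73915911e+01,  6.44410355e-02,
        2.04820500e-02, -5.83077463e-05]), 'ee_pos': array([216.34778966, 585.8941321 , 222.08960375]), 'orientation': array([-0.94542516,  1.35706334,  0.94435544]), 'ft_force': array([0.77022573, 0.56715681, 0.65118321]), 'moment': array([ 0.00395039, -0.0339799 ,  0.02444184]), 'width': 87.62419104375222}
```

View pics/scene0.png

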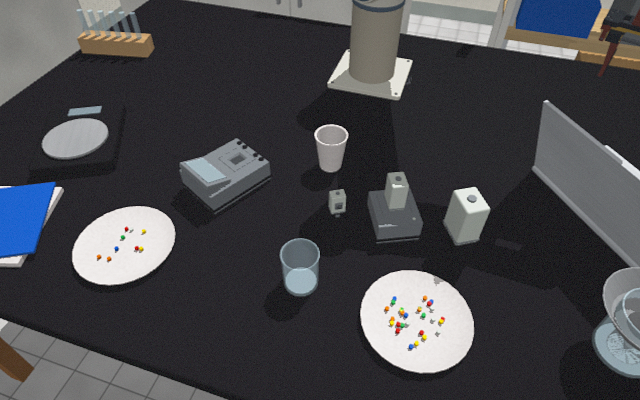

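View pics/side0.png

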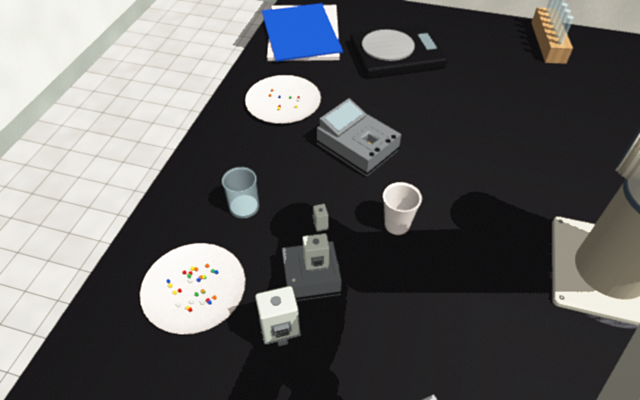

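View pics/wrist0.png

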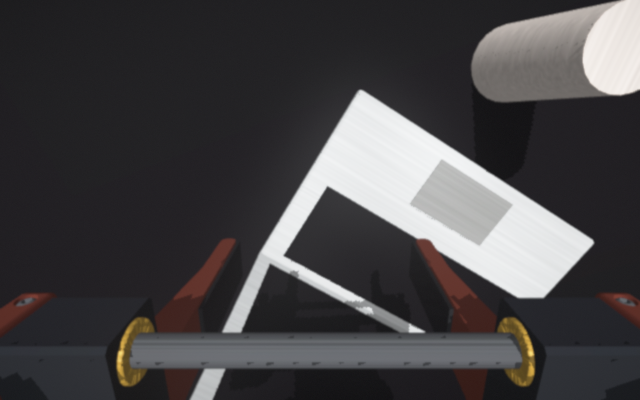

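Run:
```python
import cv2,numpy as np
a=cv2.imread('pics/scene0.png');b=cv2.imread('pics/side0.png')
f=lambda im,x,y,w,h,s:cv2.resize(im[y:y+h,x:x+w],None,fx=s,fy=s,interpolation=cv2.INTER_CUBIC)
cv2.imwrite('pics/z1.png',f(a,310,160,100,90,6))
cv2.imwrite('pics/z2.png',f(a,170,125,110,95,6))
cv2.imwrite('pics/z3.png',f(b,265,195,100,110,5))
cv2.imwrite('pics/z4.png',f(b,310,90,100,90,6))
```

```text
(no output)
```

View pics/z1.png

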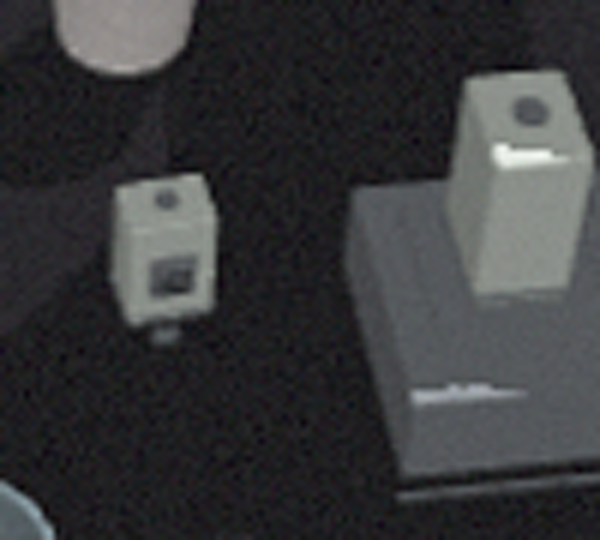

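View pics/z2.png

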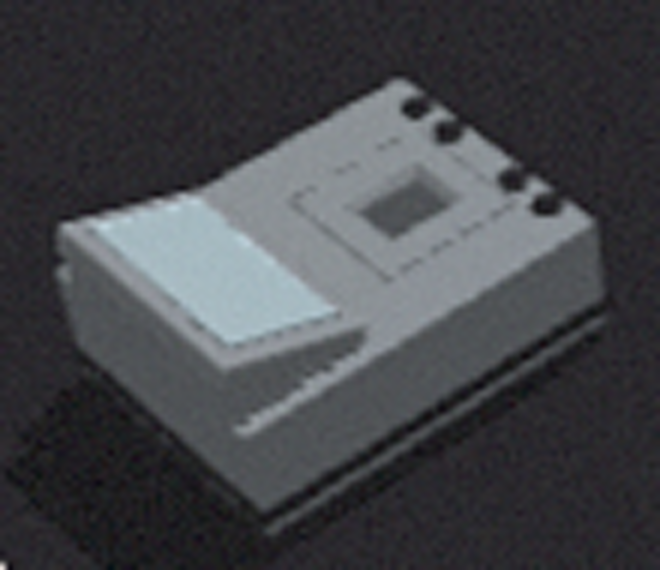

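View pics/z3.png

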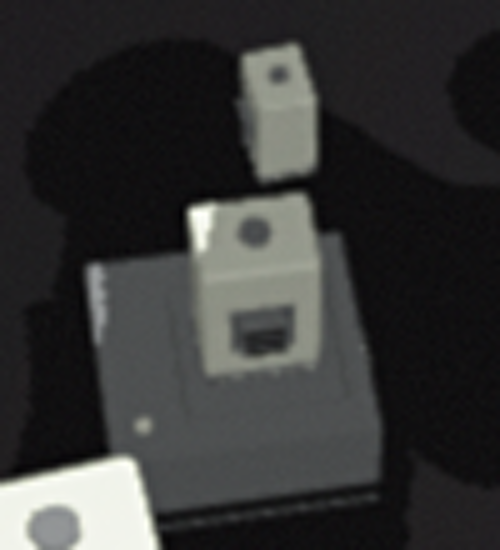

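View pics/z4.png

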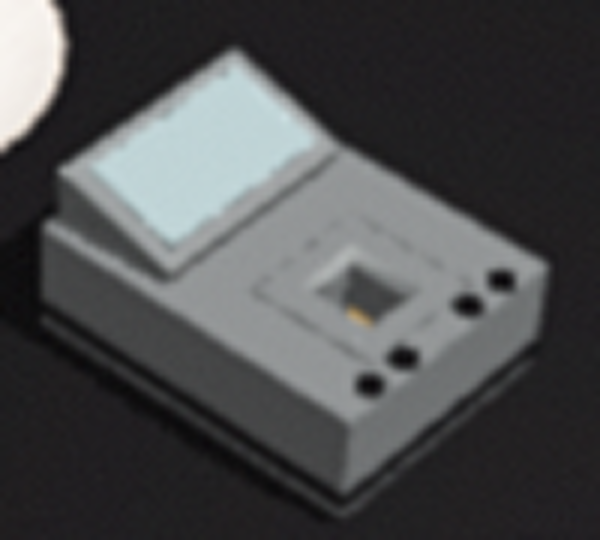

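Run:
```python
from h import *
S=ld('scene0');D=ld('side0')
z1=lambda u,v:ray(S,u/6+310-.4,v/6+160-.4)
z2=lambda u,v:ray(S,u/6+170-.4,v/6+125-.4)
z3=lambda u,v:ray(D,u/5+265-.4,v/5+195-.4)
z4=lambda u,v:ray(D,u/6+310-.4,v/6+90-.4)
def T(n,a,b):
    p=tri([a,b]);print(n,p.round(1),[round(np.linalg.norm(np.cross(p-c,d)),1) for c,d in (a,b)]);return p
T('dot',z1(530,110),z3(255,232))
P={}
for n,a,b in [('++',(592,150),(195,278)),('-+',(563,73),(320,262)),('--',(468,82),(305,195)),('+-',(492,150),(190,207))]:
    P[n]=T(n,z1(*a),z3(*b))
print('mod c',sum(P.values())/4)
for n,a,b in [('chg ++? front-right',(0,0),(0,0))][:0]: pass
print('charger +x-y corner');T('c',z1(402,470),z3(88,265)); T('c -x-y',z1(350,188),z3(340,235))
Q={}
for n,a,b in [('far -x-y?',(400,80),(548,268)),('-x+y',(600,220),(350,425)),]:
    Q[n]=T(n,z2(*a),z4(*b))
for n,a,b in [('dispA',(365,328),(170,275)),('dispB',(208,188),(340,148)),('sockL/T',(345,208),(355,245)),('T/R',(418,162),(420,293)),('R/B',(470,193),(370,328)),('B/L',(397,243),(307,292)),
 ('hole1',(415,107),(502,280)),('hole4',(547,205),(370,385)),('blkL',(295,203),(358,218)),('blkB',(388,280),(257,290))]:
    T(n,z2(*a),z4(*b))
```

```text
dot [558.1 179.1 125.7] [np.float64(0.1), np.float64(0.1)]
++ [572.1 203.  126.5] [np.float64(1.6), np.float64(1.6)]
-+ [533.  184.8 122.9] [np.float64(1.2), np.float64(1.2)]
-- [546.4 155.9 121.4] [np.float64(0.5), np.float64(0.5)]
+- [583.  173.  126.5] [np.float64(2.4), np.float64(2.4)]
mod c [558.6337272  179.16576375 124.35488825]
charger +x-y corner
c [639.3 158.9  34.6] [np.float64(7.4), np.float64(7.4)]
c -x-y [541.  120.7  52.6] [np.float64(0.5), np.float64(0.5)]
far -x-y? [ 468.3 -223.3   53.1] [np.float64(0.1), np.float64(0.1)]
-x+y [ 523.5 -113.6   56.3] [np.float64(0.1), np.float64(0.1)]
dispA [ 608.3 -169.7   60.9] [np.float64(0.0), np.float64(0.0)]
dispB [ 561.1 -257.7   64.1] [np.float64(0.2), np.float64(0.2)]
sockL/T [ 544.3 -211.2   54.5] [np.float64(1.7), np.float64(1.7)]
T/R [ 513.5 -193.8   54.7] [np.float64(0.4), np.float64(0.4)]
R/B [ 527.3 -165.1   58.5] [np.float64(0.4), np.float64(0.4)]
B/L [ 556.3 -182.9   53.3] [np.float64(0.1), np.float64(0.1)]
hole1 [ 484.1 -208.9   55.4] [np.float64(0.1), np.float64(0.1)]
hole4 [ 521.1 -136.7   55.7] [np.float64(0.2), np.float64(0.2)]
blkL [ 546.9 -230.7   52.6] [np.float64(0.7), np.float64(0.7)]
blkB [ 575.4 -177.8   53.4] [np.float64(0.6), np.float64(0.6)]
```

Run:
```python
from h import *
S=ld('scene0');D=ld('side0');W=ld('wrist0')
b=onz(S,533,178,0);print('panel far bottom',b)
for h in range(50,400,25):
    print(h,proj(S,b+[0,0,h]).round(),end=' ')
print()
print(onz(S,640,268,0), onz(S,606,148,100))
for h in (0,100,200): print(h,[onz(W,*p,h).round() for p in [(360,90),(593,243),(545,298),(190,400)]])
print('side bottom thing',onz(D,430,398,0),onz(D,430,398,150))
print('big module',tri([ray(S,472,198),ray(D,276,301)]),'cup',tri([ray(S,331,133),ray(D,402,194)]),'beaker',tri([ray(S,300,248),ray(D,240,177)]))
from scipy.spatial.transform import Rotation as R
print(R.from_rotvec(get_obs()['orientation']).as_matrix().round(3))
```

```text
panel far bottom [324.45480205 474.17016798   0.        ]
50 [541. 162.] 75 [545. 154.] 100 [549. 146.] 125 [553. 137.] 150 [558. 128.] 175 [562. 118.] 200 [567. 108.] 225 [572.  98.] 250 [577.  87.] 275 [583.  76.] 300 [588.  65.] 325 [594.  52.] 350 [600.  40.] 375 [607.  26.] 
[526.56425892 675.86512448   0.        ] [292.82885695 594.09521954 100.        ]
0 [array([153., 648.,   0.]), array([419., 857.,   0.]), array([476., 789.,   0.]), array([469., 286.,   0.])]
100 [array([149., 640., 100.]), array([345., 794., 100.]), array([388., 744., 100.]), array([383., 372., 100.])]
200 [array([145., 631., 200.]), array([272., 731., 200.]), array([299., 698., 200.]), array([296., 458., 200.])]
side bottom thing [306.88919768 350.82567519   0.        ] [323.11360318 408.51086425 150.        ]
big module [582.3800212  320.23905062 140.12786378] cup [430.70945302   2.01850784  97.72978813] beaker [760.81082024  46.83858155  97.7299183 ]
[[-0.    -0.938  0.346]
 [-0.001  0.346  0.938]
 [-1.     0.    -0.001]]
```

```bash
python3 -m crank '[[[-2.5,0,0],[-9,0,0],8.7],[[-2.5,0,0],[-9,0,0],8.7],[[-2.5,0,0],[-9,0,0],8.7],[[-2.5,0,0],[-9,0,0],8.7],[[-2,0,0],[-9.3,0,0],8.7]]'
cat > to.py <<'E'
import sys
from h import *
from scipy.spatial.transform import Rotation as R
# usage: x y z yaw(of tool z, deg) -> remaining shift in tool axes (cm), turn deg
t=np.array([float(v) for v in sys.argv[1:4]]);yaw=np.radians(float(sys.argv[4]))
o=get_obs();M=R.from_rotvec(o['orientation']).as_matrix()
z=np.array([np.cos(yaw),np.sin(yaw),0]);x=np.array([0,0,-1.]);T=np.c_[x,np.cross(z,x),z]
print('t',round(o['t'],2),'pos',o['ee_pos'].round(1),'yaw',np.degrees(np.arctan2(M[1,2],M[0,2])).round(2),'w',round(o['width'],1),'F',o['ft_force'].round(1))
print('shift cm',(M.T@(t-o['ee_pos'])/10).round(2),'turn deg',np.degrees(R.from_matrix(M.T@T).as_rotvec()).round(2))
print('shift in target axes',(T.T@(t-o['ee_pos'])/10).round(2), 'q',o['qpos'].round(2))
E
python3 to.py 558 179 330 115
```

```text
t: 0.78
ee_pos: [216.5, 586.3, 343.5]
orientation: [-1.527, 0.966, 1.527]
ft_force: [0.3, -0.2, -0.2]
width: 87.1
t 0.78 pos [216.5 586.3 343.5] yaw 115.33 w 87.1 F [ 0.3 -0.2 -0.2]
shift cm [  1.35 -13.44 -51.42] turn deg [0.33 0.01 0.01]
shift in target axes [  1.35 -13.74 -51.34] q [ 1.2   0.31  1.51  0.    1.32 -0.81]
```

```bash
python3 -m crank '[[[0,-1.3,-5],[0,0,0],8.7],[[0,-1.3,-5],[0,0,0],8.7],[[0,-1.3,-5],[0,0,0],8.7],[[0,-1.4,-5.2],[0,0,0],8.7],[[0,-1.4,-5.2],[0,0,0],8.7]]';python3 -m crank '[[[0,-1.3,-5.2],[0,0,0],8.7],[[0,-1.3,-5.2],[0,0,0],8.7],[[0,-1.4,-5.2],[0,0,0],8.7],[[0,-1.4,-5.2],[0,0,0],8.7],[[1.5,-1.4,-5.2],[0,0,0],8.7]]'
python3 -m crank '[[[0,0,0],[0,0,0],8.7],[[0,0,0],[0,0,0],8.7]]'
python3 to.py 558 179 250 115
python3 - <<'E'
from h import *
im=snap('wrist','w1');c,d=ray(im,320,200);print(c.round(),d.round(2))
E
```

```text
t: 1.4
ee_pos: [385.4, 383.0, 342.5]
orientation: [-1.523, 0.97, 1.524]
ft_force: [1.3, 0.3, 0.4]
width: 87.0
t: 2.02
ee_pos: [557.8, 176.4, 328.5]
orientation: [-1.524, 0.968, 1.521]
ft_force: [0.0, 0.2, -0.3]
width: 86.8
t: 2.28
ee_pos: [555.9, 177.8, 327.4]
orientation: [-1.522, 0.971, 1.524]
ft_force: [0.6, -0.5, 0.2]
width: 86.9
t 2.27 pos [555.9 177.8 327.4] yaw 114.99 w 86.9 F [ 0.6 -0.5  0.2]
shift cm [ 7.74 -0.25  0.01] turn deg [-0.01  0.03 -0.05]
shift in target axes [ 7.74 -0.24  0.02] q [ 0.29  0.26  1.62  0.    1.27 -1.72]
[480. 142. 488.] [ 0.29  0.12 -0.95]
```

View pics/w1.png

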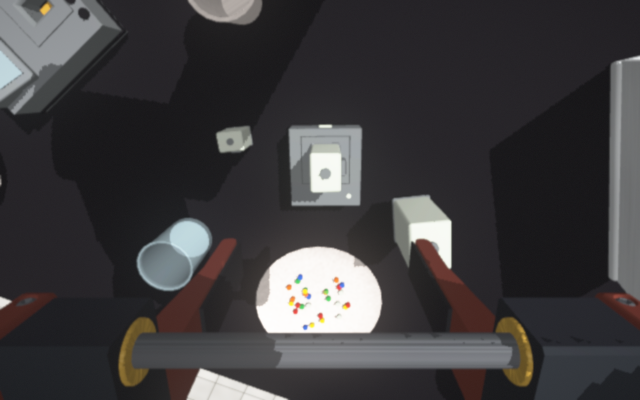

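Run:
```python
import cv2
b=cv2.imread('pics/w1.png')
cv2.imwrite('pics/z5.png',cv2.resize(b[115:220,275:380],None,fx=5.5,fy=5.5,interpolation=cv2.INTER_CUBIC))
```

```text
(no output)
```

View pics/z5.png

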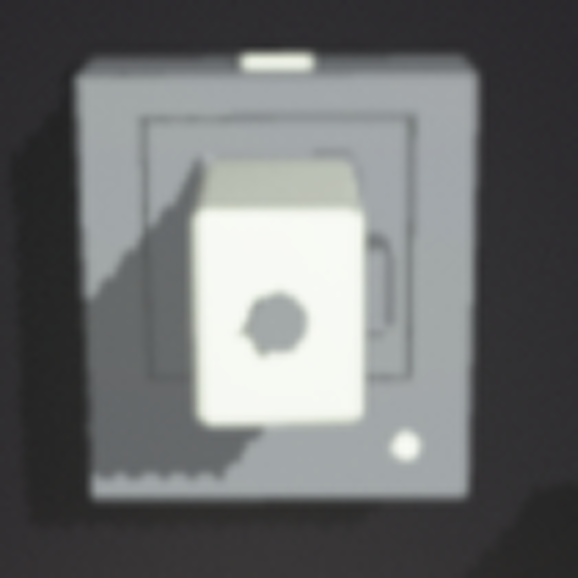

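Run:
```python
from h import *
S=ld('scene0');D=ld('side0');W=ld('w1')
f=lambda u,v:(u/5.5+275-.4,v/5.5+115-.4)
c=[onz(W,*f(*p),125.5) for p in [(194,209),(363,207),(364,420),(200,425)]]
c=np.array(c);print(c.round(1),c.mean(0))
e=c[3]-c[0],c[2]-c[1];print([np.degrees(np.arctan2(k[1],k[0])).round(1) for k in e],[np.linalg.norm(k).round(1) for k in e])
e=c[1]-c[0],c[2]-c[3];print([np.degrees(np.arctan2(k[1],k[0])).round(1)-90 for k in e],[np.linalg.norm(k).round(1) for k in e])
k=np.array([onz(W,*f(*p),55.5) for p in [(75,73),(477,73),(467,497),(90,500)]]);print('chg',k.round(1),k.mean(0))
for a,b in [(0,3),(1,2)]: e=k[b]-k[a];print(np.degrees(np.arctan2(e[1],e[0])),np.linalg.norm(e))
for a,b in [(0,1),(3,2)]: e=k[b]-k[a];print(np.degrees(np.arctan2(e[1],e[0]))-90,np.linalg.norm(e))
dw=ray(W,*f(278,323));print('dot',tri([dw,ray(S,398,177.9),ray(D,315.6,241)]),onz(W,*f(278,323),125.5))
```

```text
[[546.2 154.9 125.5]
 [532.2 184.1 125.5]
 [570.5 202.8 125.5]
 [585.2 173.7 125.5]] [558.51664248 178.86550441 125.5       ]
[np.float64(25.7), np.float64(26.0)] [np.float64(43.3), np.float64(42.6)]
[np.float64(25.599999999999994), np.float64(26.799999999999997)] [np.float64(32.4), np.float64(32.6)]
chg [[542.2 120.6  55.5]
 [504.2 202.3  55.5]
 [594.9 245.3  55.5]
 [633.7 163.5  55.5]] [568.72639404 182.95757084  55.5       ]
25.108450366838518 101.10633153504499
25.390429527831653 100.36536963710327
24.93878226224237 90.07661022593425
25.40921471865431 90.57140578359062
dot [558.73684521 179.11077154 126.25222635] [559.76772462 178.9601712  125.5       ]
```

```bash
python3 to.py 558.5 179 150 115.3; python3 -m crank '[[[4,-0.3,0],[-0.3,0,0],8.7],[[4,0,0],[0,0,0],8.7],[[4,0,0],[0,0,0],8.7],[[4,0,0],[0,0,0],8.7],[[1.7,0,0],[0,0,0],8.7]]'
python3 -m crank '[[[0,0,0],[0,0,0],8.7],[[0,0,0],[0,0,0],8.7],[[0,0,0],[0,0,0],8.7]]'
python3 to.py 558.5 179 72 115.3;python3 - <<'E'
from h import *
im=snap('wrist','w2')
E
```

```text
t 2.33 pos [555.7 178.3 327.7] yaw 115.05 w 86.8 F [-0.5  0.3  0.2]
shift cm [17.77 -0.29 -0.07] turn deg [-0.25  0.02 -0.02]
shift in target axes [17.77 -0.28 -0.06] q [ 0.29  0.26  1.62  0.    1.27 -1.72]
t: 2.95
ee_pos: [557.4, 180.0, 149.1]
orientation: [-1.527, 0.967, 1.53]
ft_force: [0.3, 0.4, -0.6]
width: 86.8
t: 3.32
ee_pos: [560.0, 179.3, 152.3]
orientation: [-1.528, 0.964, 1.525]
ft_force: [0.2, 0.8, 0.0]
width: 87.0
t 3.33 pos [560.  179.3 152.3] yaw 115.33 w 87.0 F [0.2 0.8 0. ]
shift cm [8.03 0.17 0.04] turn deg [ 0.03 -0.02  0.16]
shift in target axes [8.03 0.15 0.03] q [ 0.29  0.46  1.77  0.    0.92 -1.72]
```

View pics/w2.png

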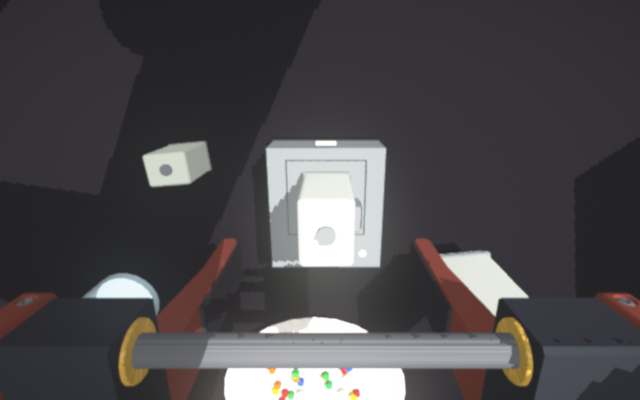

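```bash
python3 -m crank '[[[2.5,0.15,0],[0,0,0],8.7],[[2.5,0,0],[0,0,0],8.7],[[2,0,0],[0,0,0],8.7],[[1.0,0,0],[0,0,0],8.7],[[0,0,0],[0,0,0],8.7]]'
python3 to.py 558.5 179 72 115.3;python3 - <<'E'
from h import *
im=snap('side','s2')
E
```

```text
t: 4.0
ee_pos: [557.6, 178.2, 70.6]
orientation: [-1.527, 0.967, 1.527]
ft_force: [0.1, -0.2, 0.3]
width: 87.0
t 4.0 pos [557.6 178.2  70.6] yaw 115.33 w 87.0 F [ 0.1 -0.2  0.3]
shift cm [-0.14 -0.11  0.03] turn deg [ 0.03  0.   -0.02]
shift in target axes [-0.14 -0.11  0.03] q [ 0.29  0.58  1.8  -0.    0.76 -1.72]
```

View pics/s2.png

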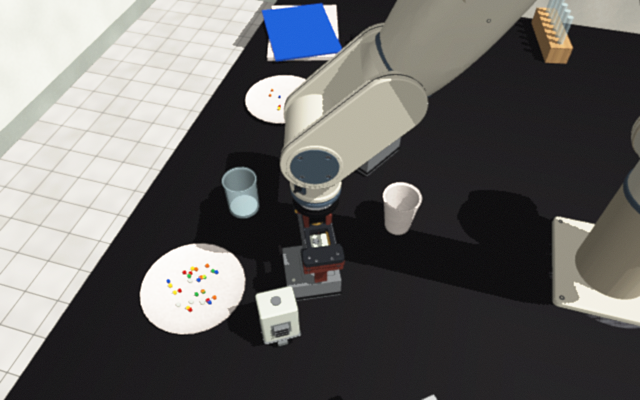

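```bash
python3 -m crank '[[[0,0,0],[0,0,0],6],[[0,0,0],[0,0,0],4.6],[[0,0,0],[0,0,0],4.2],[[0,0,0],[0,0,0],4.2],[[0,0,0],[0,0,0],4.2]]';python3 to.py 558.5 179 72 115.3
python3 -m crank '[[[0,0,0],[0,0,0],3.8],[[0,0,0],[0,0,0],3.8],[[0,0,0],[0,0,0],3.6],[[0,0,0],[0,0,0],3.6],[[0,0,0],[0,0,0],3.6]]';python3 to.py 558.5 179 72 115.3
```

```text
t: 4.68
ee_pos: [557.6, 178.5, 70.8]
orientation: [-1.526, 0.966, 1.527]
ft_force: [-3.4, 5.4, 3.8]
width: 43.1
t 4.67 pos [557.6 178.5  70.8] yaw 115.31 w 43.1 F [-3.4  5.4  3.8]
shift cm [-0.12 -0.1   0.  ] turn deg [0.01 0.03 0.  ]
shift in target axes [-0.12 -0.1   0.  ] q [ 0.29  0.58  1.8   0.    0.76 -1.72]
t: 5.3
ee_pos: [557.6, 178.5, 70.9]
orientation: [-1.527, 0.966, 1.527]
ft_force: [-3.5, 2.6, 5.7]
width: 36.1
t 5.3 pos [557.6 178.5  70.9] yaw 115.32 w 36.1 F [-3.5  2.6  5.7]
shift cm [-0.11 -0.1   0.01] turn deg [0.02 0.02 0.01]
shift in target axes [-0.11 -0.1   0.01] q [ 0.29  0.58  1.8   0.    0.76 -1.72]
```

```bash
python3 -m crank '[[[0,0,0],[0,0,0],3.4],[[0,0,0],[0,0,0],3.3],[[0,0,0],[0,0,0],3.2],[[0,0,0],[0,0,0],3.2],[[0,0,0],[0,0,0],3.2]]';python3 to.py 558.5 179 72 115.3
```

```text
t: 5.92
ee_pos: [558.1, 177.7, 70.9]
orientation: [-1.528, 0.967, 1.526]
ft_force: [-0.6, -1.3, 5.7]
width: 34.0
t 5.92 pos [558.1 177.7  70.9] yaw 115.34 w 34.0 F [-0.6 -1.3  5.7]
shift cm [-0.11 -0.1   0.1 ] turn deg [ 0.04 -0.05  0.02]
shift in target axes [-0.11 -0.09  0.1 ] q [ 0.29  0.58  1.8  -0.    0.76 -1.72]
```

```bash
python3 -m crank '[[[-0.2,0,0],[0,0,0],3.2],[[-0.3,0,0],[0,0,0],3.2],[[0,0,0],[0,0,0],3.2]]';python3 -m crank '[[[-0.4,0,0],[0,0,0],3.2],[[-0.5,0,0],[0,0,0],3.2],[[0,0,0],[0,0,0],3.2]]';python3 to.py 558.1 177.7 150 115.3
```

```text
t: 6.3
ee_pos: [557.7, 178.3, 75.7]
orientation: [-1.527, 0.967, 1.527]
ft_force: [-0.2, -1.2, -1.1]
width: 33.7
t: 6.68
ee_pos: [558.1, 178.4, 85.3]
orientation: [-1.527, 0.966, 1.526]
ft_force: [0.7, -0.1, -1.3]
width: 34.0
t 6.67 pos [558.1 178.4  85.3] yaw 115.33 w 34.0 F [ 0.7 -0.1 -1.3]
shift cm [-6.47  0.02 -0.07] turn deg [ 0.03 -0.01  0.06]
shift in target axes [-6.47  0.03 -0.07] q [ 0.29  0.55  1.8   0.    0.79 -1.72]
```

```bash
python3 -m crank '[[[-2,0,0],[0,0,0],3.2],[[-3,0,0],[0,0,0],3.2],[[-4,0,0],[0,0,0],3.2],[[-4,0,0],[0,0,0],3.2],[[-4,0,0],[0,0,0],3.2]]';python3 to.py 535 -188 255 63.4
python3 - <<'E'
from h import *
snap('wrist','w3');snap('scene','s3');snap('side','d3')
E
```

```text
t: 7.3
ee_pos: [557.4, 178.2, 255.9]
orientation: [-1.527, 0.967, 1.527]
ft_force: [1.2, -0.0, -1.6]
width: 34.2
t 7.3 pos [557.4 178.2 255.9] yaw 115.33 w 34.2 F [ 1.2 -0.  -1.6]
shift cm [  0.1   17.69 -32.14] turn deg [ 5.193e+01 -0.000e+00 -1.000e-02]
shift in target axes [  0.09 -14.4  -33.75] q [ 0.29  0.33  1.69 -0.    1.12 -1.72]
```

View pics/w3.png

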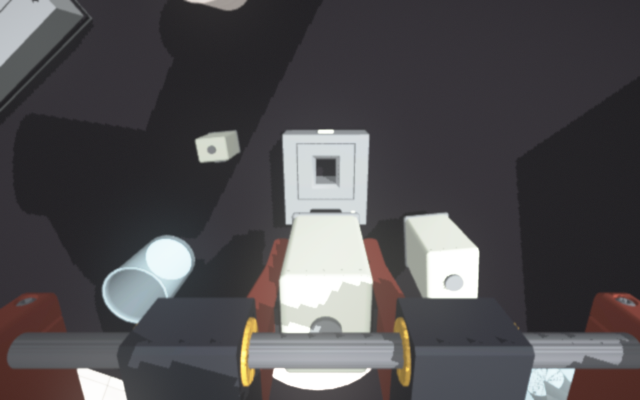

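View pics/s3.png

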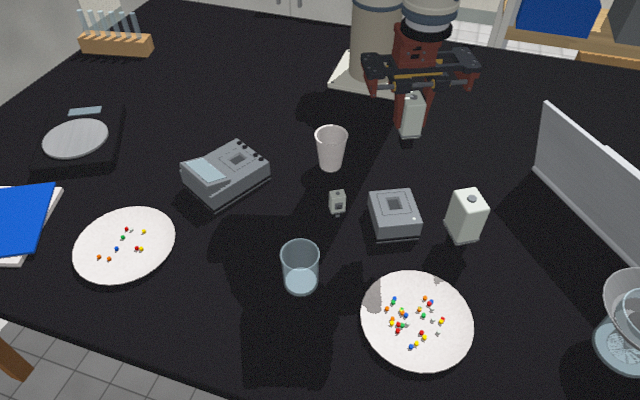

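```bash
python3 -m crank '[[[0,0,0],[10.4,0,0],3.2],[[0,0,0],[10.4,0,0],3.2],[[0,0,0],[10.4,0,0],3.2],[[0,0,0],[10.4,0,0],3.2],[[0,0,0],[10.3,0,0],3.2]]';python3 to.py 535 -188 255 63.4
python3 -m crank '[[[0,-2,-4.8],[0,0,0],3.2],[[0,-2,-4.8],[0,0,0],3.2],[[0,-2,-4.8],[0,0,0],3.2],[[0,-2,-4.8],[0,0,0],3.2],[[0,-2,-4.8],[0,0,0],3.2]]'
python3 -m crank '[[[0,-2.2,-4.8],[0,0,0],3.2],[[0,-2.2,-4.9],[0,0,0],3.2],[[0,0,0],[0,0,0],3.2],[[0,0,0],[0,0,0],3.2],[[0,0,0],[0,0,0],3.2]]'
python3 to.py 535 -188 255 63.4
python3 - <<'E'
from h import *
snap('wrist','w4')
E
```

```text
t: 8.07
ee_pos: [556.5, 178.0, 252.5]
orientation: [-0.856, 1.399, 0.858]
ft_force: [-0.2, -0.8, -2.3]
width: 34.1
t 8.07 pos [556.5 178.  252.5] yaw 63.09 w 34.1 F [-0.2 -0.8 -2.3]
shift cm [ -0.21 -14.64 -33.61] turn deg [-0.31 -0.13 -0.14]
shift in target axes [ -0.25 -14.46 -33.69] q [ 0.29  0.33  1.69  0.    1.12 -0.81]
t: 8.7
ee_pos: [538.4, -82.5, 252.7]
orientation: [-0.86, 1.396, 0.863]
ft_force: [0.2, 0.2, -0.9]
width: 33.9
t: 9.32
ee_pos: [535.4, -186.2, 254.0]
orientation: [-0.861, 1.394, 0.863]
ft_force: [-0.1, 0.3, -1.3]
width: 34.0
t 9.32 pos [ 535.4 -186.2  254. ] yaw 63.51 w 34.0 F [-0.1  0.3 -1.3]
shift cm [-0.1  -0.04 -0.18] turn deg [ 0.11  0.   -0.08]
shift in target axes [-0.1  -0.04 -0.18] q [-0.36  0.3   1.73  0.    1.11 -1.46]
```

View pics/w4.png

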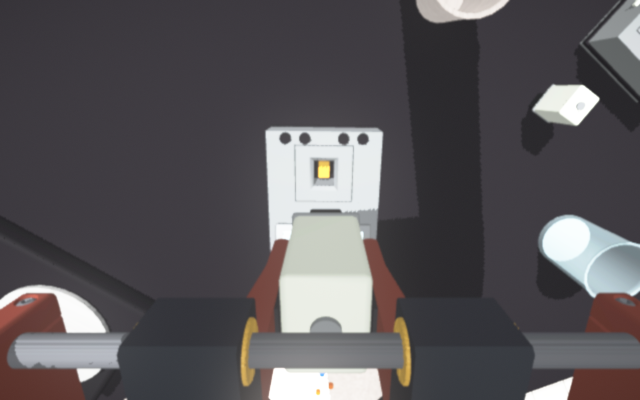

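Charger socket appears at about (326,170) in w3 and the logger's at about (324,172) in w4, in the same tool-relative place. I'll compare at higher zoom.

Run:
```python
import cv2,numpy as np
o=[]
for n in 'w3','w4':
    b=cv2.imread(f'pics/{n}.png')
    o.append(cv2.resize(b[120:220,275:375],None,fx=4,fy=4,interpolation=cv2.INTER_CUBIC))
cv2.imwrite('pics/z6.png',np.hstack(o))
```

```text
(no output)
```

View pics/z6.png

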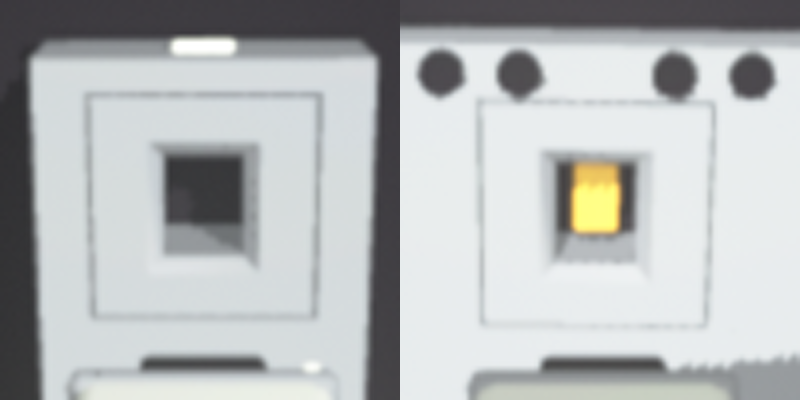

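```bash
python3 - <<'E'
from h import *
f=lambda p:(p[0]/4+275-.4,p[1]/4+120-.4)
def an(W,c,z):
    k=np.array([onz(W,*f(p),z) for p in c]);m=k.mean(0)
    x=(k[2]+k[3]-k[0]-k[1])/2;y=(k[1]+k[2]-k[0]-k[3])/2
    print(m.round(2),'len',np.linalg.norm(x).round(2),np.linalg.norm(y).round(2),'yaw',np.degrees(np.arctan2(x[1],x[0])).round(2),np.degrees(np.arctan2(y[1],y[0])).round(2)-90)
for z in (53,56,59):
  print(z)
  an(ld('w3'),[(86,94),(322,94),(317,317),(92,317)],z)
  an(ld('w4'),[(77,102),(314,102),(307,325),(82,325)],z)
  an(ld('w3'),[(150,143),(260,145),(256,272),(148,270)],z)
  an(ld('w4'),[(140,152),(253,153),(250,280),(145,278)],z)
S=ld('scene0');D=ld('side0')
z2=lambda u,v:ray(S,u/6+170-.4,v/6+125-.4)
z4=lambda u,v:ray(D,u/6+310-.4,v/6+90-.4)
W=ld('w4')
for n,w,a,b in [('h1',(41,74),(415,107),(502,280)),('h4',(353,76),(547,205),(370,385)),('blkL',(82,325),None,(257,290)),('mouthT',(140,152),(418,162),(420,293))]:
    r=[ray(W,*f(w)),z4(*b)]+([z2(*a)] if a else []);print(n,tri(r).round(1))
# depth of block top by size 60
E
python3 to.py 535 -188 255 63.4
```

```text
53
[559.78 179.19  53.  ] len 61.49 62.03 yaw 25.42 25.28
[ 538.21 -189.51   53.  ] len 61.34 61.92 yaw -26.89 -26.560000000000002
[559.9  179.02  53.  ] len 35.05 29.35 yaw 23.97 24.200000000000003
[ 538.54 -189.06   53.  ] len 34.81 29.23 yaw -26.17 -27.369999999999997
56
[559.14 178.89  56.  ] len 60.99 61.52 yaw 25.42 25.28
[ 537.57 -189.17   56.  ] len 60.83 61.41 yaw -26.89 -26.560000000000002
[559.25 178.71  56.  ] len 34.76 29.11 yaw 23.97 24.200000000000003
[ 537.9  -188.73   56.  ] len 34.53 28.99 yaw -26.17 -27.369999999999997
59
[558.5  178.58  59.  ] len 60.48 61.01 yaw 25.42 25.28
[ 536.93 -188.83   59.  ] len 60.32 60.9 yaw -26.89 -26.560000000000002
[558.61 178.41  59.  ] len 34.47 28.87 yaw 23.97 24.200000000000003
[ 537.25 -188.4    59.  ] len 34.24 28.74 yaw -26.17 -27.369999999999997
h1 [ 485.2 -208.    56.3]
h4 [ 521.8 -136.2   56.4]
blkL [ 579.3 -247.3  -14. ]
mouthT [ 514.4 -193.8   55.3]
t 9.38 pos [ 535.6 -186.2  254.2] yaw 63.52 w 33.9 F [-0.1 -0.1 -1.9]
shift cm [-0.08 -0.03 -0.19] turn deg [ 0.12  0.01 -0.05]
shift in target axes [-0.08 -0.03 -0.19] q [-0.36  0.3   1.73  0.    1.11 -1.46]
```

```bash
python3 to.py 536.4 -188.55 110 63.3; python3 -m crank '[[[3,0,0],[0.2,0,0],3.2],[[3,-0.1,-0.2],[0,0,0],3.2],[[4,0,0],[0,0,0],3.2],[[3,0,0],[0,0,0],3.2],[[1.4,0,0],[0,0,0],3.2]]'
python3 -m crank '[[[0,0,0],[0,0,0],3.2],[[0,0,0],[0,0,0],3.2],[[0,0,0],[0,0,0],3.2]]'
python3 to.py 536.4 -188.55 110 63.3
python3 - <<'E'
from h import *
snap('scene','s5');snap('side','d5')
a=cv2.imread('pics/s5.png');b=cv2.imread('pics/d5.png')
f=lambda im,x,y,w,h,s:cv2.resize(im[y:y+h,x:x+w],None,fx=s,fy=s,interpolation=cv2.INTER_CUBIC)
cv2.imwrite('pics/z7.png',np.hstack([f(a,175,90,100,120,4),f(b,310,70,100,120,4)]))
E
```

```text
t 9.38 pos [ 535.6 -186.2  254.2] yaw 63.52 w 33.9 F [-0.1 -0.1 -1.9]
shift cm [14.42 -0.19 -0.18] turn deg [ 0.22  0.01 -0.05]
shift in target axes [14.42 -0.18 -0.17] q [-0.36  0.3   1.73  0.    1.11 -1.46]
t: 10.0
ee_pos: [535.0, -188.5, 109.1]
orientation: [-0.858, 1.396, 0.861]
ft_force: [0.5, 0.3, -1.2]
width: 33.8
t: 10.38
ee_pos: [536.5, -190.0, 111.9]
orientation: [-0.86, 1.393, 0.857]
ft_force: [0.6, 0.6, -2.1]
width: 33.4
t 10.38 pos [ 536.5 -190.   111.9] yaw 63.23 w 33.4 F [ 0.6  0.6 -2.1]
shift cm [0.19 0.08 0.13] turn deg [-0.07  0.01  0.13]
shift in target axes [0.19 0.08 0.13] q [-0.36  0.49  1.83 -0.    0.82 -1.46]
```

View pics/z7.png

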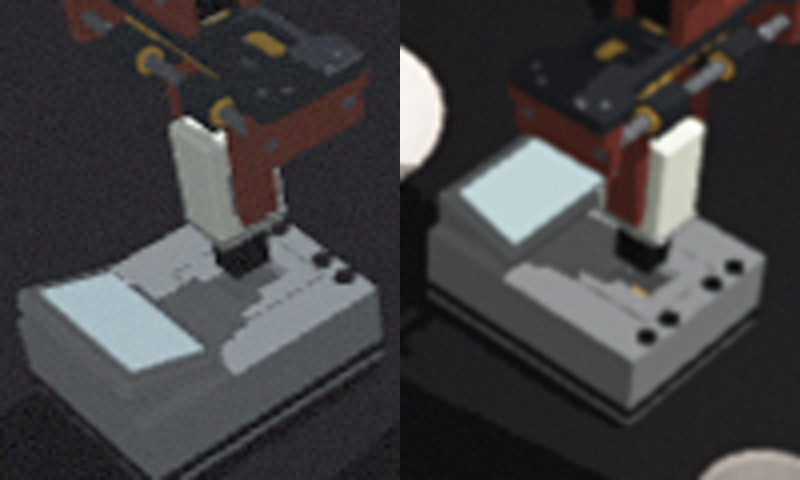

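```bash
python3 -m crank '[[[0.1,0.08,0.13],[0,0,0],3.2],[[0,0,0],[0,0,0],3.2],[[0,0,0],[0,0,0],3.2],[[0,0,0],[0,0,0],3.2]]';python3 to.py 536.4 -188.55 100 63.3
python3 -m crank '[[[0,0,0],[0,0,0],3.2]]';python3 to.py 536.4 -188.55 100 63.3;python3 -m crank '[[[0,0,0],[0,0,0],3.2]]'
```

```text
t: 10.98
ee_pos: [535.5, -188.3, 109.6]
orientation: [-0.858, 1.395, 0.859]
ft_force: [0.3, 0.5, -1.9]
width: 34.2
t 10.97 pos [ 535.5 -188.3  109.6] yaw 63.23 w 34.2 F [ 0.3  0.5 -1.9]
shift cm [ 0.96 -0.09  0.01] turn deg [-0.07 -0.   -0.  ]
shift in target axes [ 0.96 -0.09  0.01] q [-0.36  0.49  1.83 -0.    0.82 -1.46]
t: 11.1
ee_pos: [535.6, -188.3, 109.7]
orientation: [-0.859, 1.395, 0.859]
ft_force: [-0.3, 0.7, -1.2]
width: 34.1
t 11.1 pos [ 535.6 -188.3  109.7] yaw 63.23 w 34.1 F [-0.3  0.7 -1.2]
shift cm [ 0.97 -0.09  0.01] turn deg [-0.07 -0.   -0.  ]
shift in target axes [ 0.97 -0.09  0.01] q [-0.36  0.49  1.83 -0.    0.82 -1.46]
t: 11.22
ee_pos: [535.6, -188.2, 109.7]
orientation: [-0.859, 1.395, 0.859]
ft_force: [-0.4, -0.5, -1.9]
width: 34.0
```

```bash
python3 -m crank '[[[0,-0.08,0],[0,0,0],3.2],[[0.4,0,0],[0,0,0],3.2],[[0.3,0,0],[0,0,0],3.2],[[0,0,0],[0,0,0],3.2]]';python3 to.py 536.4 -188.55 100 63.3;  python3 -m crank '[[[0.3,0,0],[0,0,0],3.2],[[0,0,0],[0,0,0],3.2]]';python3 to.py 536.4 -188.55 94 63.3
```

```text
t: 11.72
ee_pos: [536.0, -188.5, 102.2]
orientation: [-0.858, 1.395, 0.859]
ft_force: [-0.2, -0.6, -1.8]
width: 33.9
t 11.72 pos [ 536.  -188.5  102.2] yaw 63.23 w 33.9 F [-0.2 -0.6 -1.8]
shift cm [ 0.22 -0.04  0.01] turn deg [-0.07 -0.   -0.05]
shift in target axes [ 0.22 -0.04  0.01] q [-0.36  0.51  1.83  0.    0.8  -1.46]
t: 11.98
ee_pos: [536.1, -188.5, 99.4]
orientation: [-0.858, 1.395, 0.859]
ft_force: [1.0, -0.2, -1.3]
width: 33.7
t 11.97 pos [ 536.1 -188.5   99.4] yaw 63.23 w 33.7 F [ 1.  -0.2 -1.3]
shift cm [ 0.54 -0.02  0.01] turn deg [-0.07 -0.   -0.03]
shift in target axes [ 0.54 -0.02  0.01] q [-0.36  0.51  1.83  0.    0.8  -1.46]
```

```bash
for i in 1; do python3 -m crank '[[[0.3,0,0],[0,0,0],3.2],[[0,0,0],[0,0,0],3.2]]'; done; python3 -m crank '[[[0.3,0,0],[0,0,0],3.2],[[0,0,0],[0,0,0],3.2]]';python3 to.py 536.4 -188.55 94 63.3
```

```text
t: 12.22
ee_pos: [536.1, -188.5, 96.4]
orientation: [-0.858, 1.395, 0.859]
ft_force: [0.1, -0.2, -1.0]
width: 33.9
t: 12.48
ee_pos: [536.1, -188.5, 93.4]
orientation: [-0.858, 1.395, 0.859]
ft_force: [0.4, -0.9, -0.8]
width: 33.5
t 12.47 pos [ 536.1 -188.5   93.4] yaw 63.23 w 33.5 F [ 0.4 -0.9 -0.8]
shift cm [-0.06 -0.03  0.01] turn deg [-0.07 -0.   -0.03]
shift in target axes [-0.06 -0.03  0.01] q [-0.36  0.52  1.84 -0.    0.79 -1.46]
```

```bash
python3 -m crank '[[[0.3,0,0],[0,0,0],3.2],[[0,0,0],[0,0,0],3.2]]'; python3 -m crank '[[[0.3,0,0],[0,0,0],3.2],[[0,0,0],[0,0,0],3.2]]';python3 -m crank '[[[0.3,0,0],[0,0,0],3.2],[[0,0,0],[0,0,0],3.2]]';python3 -m crank '[[[0.2,0,0],[0,0,0],3.2],[[0,0,0],[0,0,0],3.2]]'
```

```text
t: 12.72
ee_pos: [536.1, -188.5, 90.4]
orientation: [-0.858, 1.395, 0.859]
ft_force: [0.7, 0.3, -2.1]
width: 33.9
t: 12.98
ee_pos: [536.1, -188.5, 87.4]
orientation: [-0.858, 1.395, 0.859]
ft_force: [-0.1, -0.5, -1.1]
width: 33.8
t: 13.22
ee_pos: [536.1, -188.5, 84.4]
orientation: [-0.858, 1.395, 0.859]
ft_force: [0.1, 0.5, -2.0]
width: 34.2
t: 13.48
ee_pos: [536.2, -188.6, 82.5]
orientation: [-0.858, 1.395, 0.859]
ft_force: [0.2, 0.2, -1.2]
width: 33.6
```

Clean entry with no side force. Next is the spring.

```bash
python3 -m crank '[[[0.2,0,0],[0,0,0],3.2],[[0,0,0],[0,0,0],3.2]]';python3 -m crank '[[[0.2,0,0],[0,0,0],3.2],[[0,0,0],[0,0,0],3.2]]';python3 -m crank '[[[0.2,0,0],[0,0,0],3.2],[[0,0,0],[0,0,0],3.2]]';python3 - <<'E'
from h import *
snap('scene','s6');snap('side','d6')
a=cv2.imread('pics/s6.png');b=cv2.imread('pics/d6.png')
f=lambda im,x,y,w,h,s:cv2.resize(im[y:y+h,x:x+w],None,fx=s,fy=s,interpolation=cv2.INTER_CUBIC)
cv2.imwrite('pics/z8.png',np.hstack([f(a,175,90,100,120,4),f(b,310,70,100,120,4)]))
E
```

```text
t: 13.72
ee_pos: [536.4, -188.6, 80.7]
orientation: [-0.859, 1.395, 0.858]
ft_force: [-0.1, 0.1, -1.1]
width: 34.1
t: 13.98
ee_pos: [536.4, -188.7, 79.3]
orientation: [-0.859, 1.395, 0.858]
ft_force: [-2.0, 0.3, 7.2]
width: 33.8
t: 14.22
ee_pos: [536.5, -188.7, 77.4]
orientation: [-0.859, 1.395, 0.858]
ft_force: [-2.4, 0.9, 8.9]
width: 33.4
```

View pics/z8.png

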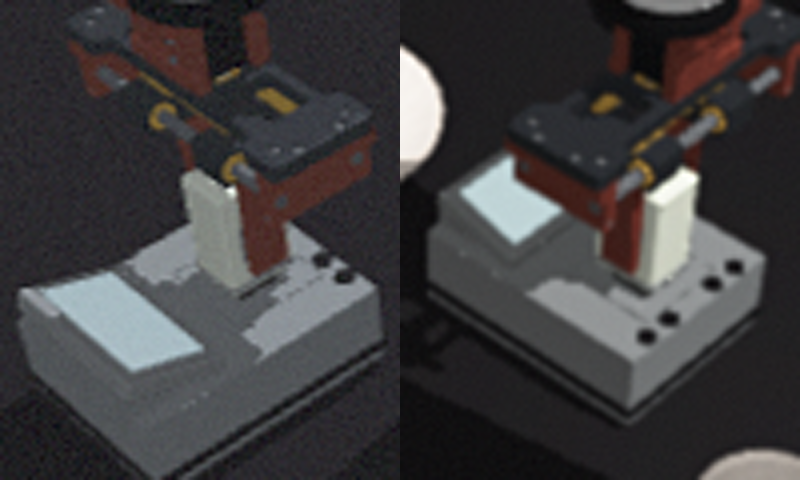

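```bash
python3 -m crank '[[[0.2,0,0],[0,0,0],3.2],[[0,0,0],[0,0,0],3.2]]';python3 -m crank '[[[0.1,0,0],[0,0,0],3.2],[[0,0,0],[0,0,0],3.2]]';python3 -m crank '[[[0.1,0,0],[0,0,0],3.2],[[0,0,0],[0,0,0],3.2]]';python3 -m crank '[[[0.05,0,0],[0,0,0],3.2],[[0,0,0],[0,0,0],3.2]]'
```

```text
t: 14.58
ee_pos: [536.5, -188.7, 75.6]
orientation: [-0.859, 1.394, 0.858]
ft_force: [-2.5, 1.4, 10.1]
width: 33.6
t: 14.82
ee_pos: [536.5, -188.7, 74.6]
orientation: [-0.859, 1.394, 0.858]
ft_force: [-2.4, 1.3, 9.9]
width: 34.2
t: 15.08
ee_pos: [536.5, -188.7, 73.7]
orientation: [-0.859, 1.394, 0.858]
ft_force: [-2.6, 1.6, 10.8]
width: 33.9
t: 15.32
ee_pos: [536.5, -188.7, 73.3]
orientation: [-0.859, 1.394, 0.858]
ft_force: [-3.4, 0.2, 10.1]
width: 34.0
```

```bash
python3 -m crank '[[[0.05,0,0],[0,0,0],3.2],[[0,0,0],[0,0,0],3.2]]';python3 -m crank '[[[0.05,0,0],[0,0,0],3.2],[[0,0,0],[0,0,0],3.2]]';python3 -m crank '[[[0.05,0,0],[0,0,0],3.2],[[0,0,0],[0,0,0],3.2]]'
```

```text
t: 15.58
ee_pos: [536.5, -188.7, 72.8]
orientation: [-0.859, 1.394, 0.858]
ft_force: [-2.8, 0.4, 11.4]
width: 33.7
t: 15.82
ee_pos: [536.5, -188.7, 72.7]
orientation: [-0.859, 1.394, 0.858]
ft_force: [-4.0, 2.4, 13.9]
width: 33.8
t: 16.08
ee_pos: [536.5, -188.7, 72.6]
orientation: [-0.859, 1.394, 0.858]
ft_force: [-6.5, 1.9, 19.5]
width: 34.2
```

```bash
python3 -m crank '[[[0,0,0],[0,0,0],3.5],[[0,0,0],[0,0,0],3.6]]';python3 to.py 536.4 -188.55 72 63.3; python3 -m crank '[[[0,0,0],[0,0,0],3.7],[[0,0,0],[0,0,0],3.7]]';python3 - <<'E'
from h import *
snap('wrist','w7')
E
```

```text
t: 16.32
ee_pos: [537.8, -188.4, 72.4]
orientation: [-0.859, 1.392, 0.856]
ft_force: [-0.5, 5.1, 11.1]
width: 36.0
t 16.32 pos [ 537.8 -188.4   72.4] yaw 63.2 w 36.0 F [-0.5  5.1 11.1]
shift cm [ 0.04  0.12 -0.08] turn deg [-0.1   0.08  0.17]
shift in target axes [ 0.04  0.12 -0.08] q [-0.36  0.56  1.84  0.    0.74 -1.46]
t: 16.58
ee_pos: [538.2, -188.3, 72.3]
orientation: [-0.859, 1.392, 0.856]
ft_force: [0.3, 6.4, 10.9]
width: 37.1
```

View pics/w7.png

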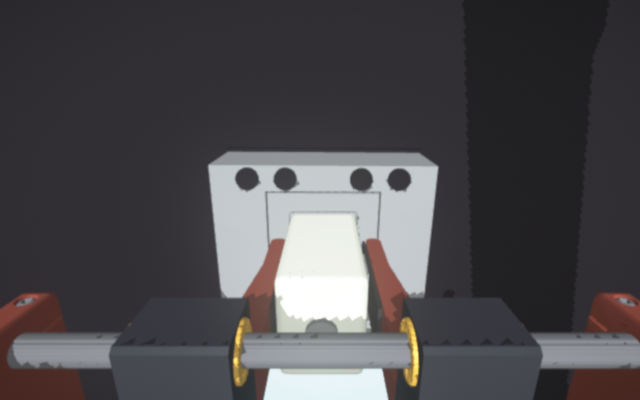

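```bash
python3 -m crank '[[[0,0,0],[0,0,0],3.9],[[0,0,0],[0,0,0],4.0]]'; python3 -m crank '[[[0,0,0],[0,0,0],4.2],[[0,0,0],[0,0,0],4.4]]';python3 -m crank '[[[0,0,0],[0,0,0],5.0],[[0,0,0],[0,0,0],6],[[0,0,0],[0,0,0],6]]';python3 - <<'E'
from h import *
snap('wrist','w8');snap('side','d8')
b=cv2.imread('pics/d8.png');a=cv2.imread('pics/w8.png')
cv2.imwrite('pics/z9.png',np.hstack([cv2.resize(b[70:190,310:410],(400,480),interpolation=cv2.INTER_CUBIC),cv2.resize(a[120:400,220:453],(400,480))]))
E
```

```text
t: 16.88
ee_pos: [538.4, -188.4, 72.3]
orientation: [-0.86, 1.391, 0.856]
ft_force: [2.0, 4.6, 9.0]
width: 40.0
t: 17.12
ee_pos: [536.7, -188.6, 70.9]
orientation: [-0.859, 1.394, 0.858]
ft_force: [1.3, 1.6, 2.6]
width: 43.9
t: 17.5
ee_pos: [535.8, -188.7, 70.4]
orientation: [-0.858, 1.395, 0.859]
ft_force: [-0.3, 1.0, -0.4]
width: 59.7
```

View pics/z9.png

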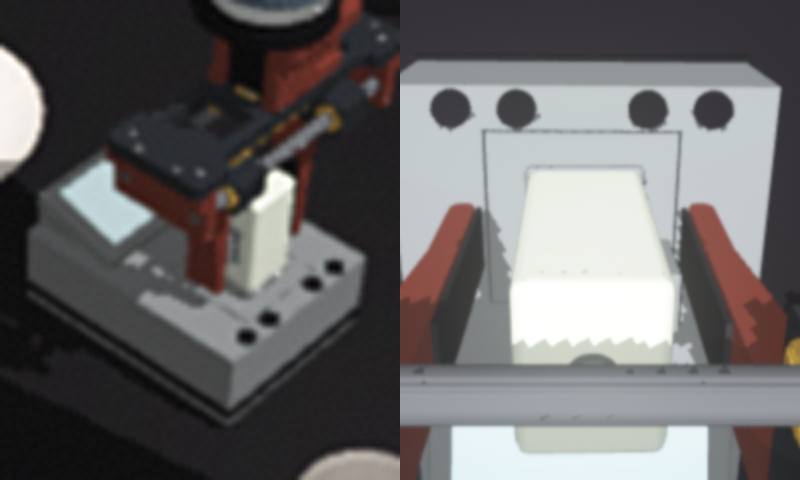

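```bash
python3 -m crank '[[[0,0,0],[0,0,0],7],[[-1,0,0],[0,0,0],7],[[-3,0,0],[0,0,0],7],[[-5,0,0],[0,0,0],7],[[-5,0,0],[0,0,0],7]]';python3 -m crank '[[[-5,0,0],[0,0,0],7],[[0,4,0],[0,0,0],7],[[0,6,0],[0,0,0],7],[[0,6,0],[0,0,0],7],[[0,0,0],[0,0,0],7]]';python3 - <<'E'
from h import *
snap('scene','s9');snap('side','d9');snap('wrist','w9')
a=cv2.imread('pics/s9.png');b=cv2.imread('pics/d9.png')
f=lambda im,x,y,w,h,s:cv2.resize(im[y:y+h,x:x+w],None,fx=s,fy=s,interpolation=cv2.INTER_CUBIC)
cv2.imwrite('pics/z10.png',np.hstack([f(a,175,90,100,120,4),f(b,310,70,100,120,4)]))
E
```

```text
t: 18.23
ee_pos: [536.1, -188.5, 212.6]
orientation: [-0.859, 1.395, 0.859]
ft_force: [0.6, 0.3, 0.2]
width: 69.8
t: 18.85
ee_pos: [389.7, -114.9, 260.9]
orientation: [-0.858, 1.395, 0.86]
ft_force: [0.9, -0.5, -0.1]
width: 70.2
```

View pics/z10.png

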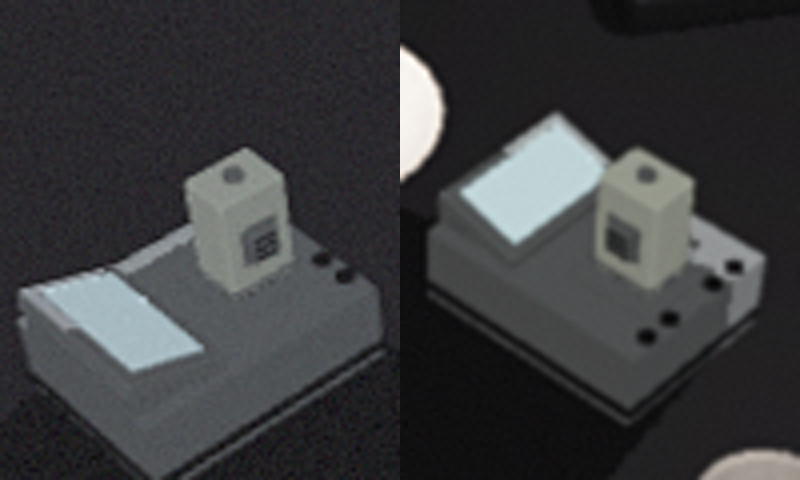

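View pics/s9.png

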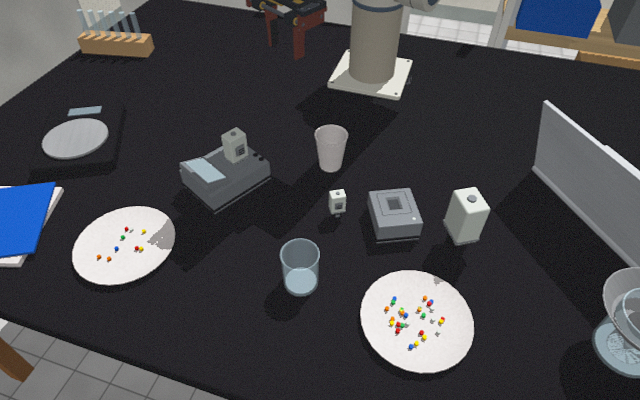

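View pics/w9.png

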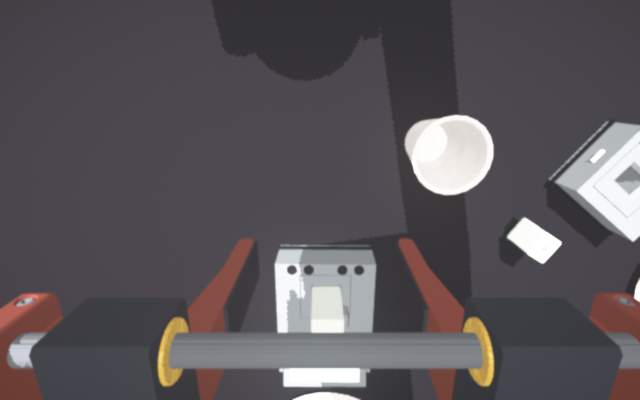

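Run:
```python
from h import *
S=ld('s9');D=ld('d9')
g=[ray(S,233/4+175-.4,175/4+90-.4),ray(D,248/4+310-.4,176/4+70-.4)]
p=tri(g);print('dot',p.round(1),[round(np.linalg.norm(np.cross(p-c,d)),1) for c,d in g])
for n,(u,v),(a,b) in [('shoulder lower corner +y -x',(290,265),(250,288))]:
    g=[ray(S,u/4+175-.4,v/4+90-.4),ray(D,a/4+310-.4,b/4+70-.4)];print(n,tri(g).round(1))
# cup and beaker unchanged?
a=cv2.cvtColor(ld('scene0')['pixels'],cv2.COLOR_RGB2GRAY).astype(int);b=cv2.cvtColor(S['pixels'],cv2.COLOR_RGB2GRAY).astype(int)
for n,(x,y,w,h) in {'cup':(310,120,42,55),'beaker':(275,235,50,62)}.items():
    sh,r=cv2.phaseCorrelate(np.float64(a[y:y+h,x:x+w]),np.float64(b[y:y+h,x:x+w]));print(n,np.round(sh,2),round(r,2))
```

```text
dot [ 537.2 -188.1  128.3] [np.float64(0.1), np.float64(0.1)]
shoulder lower corner +y -x [ 527.1 -167.9   62.2]
cup [0.18 0.38] 0.82
beaker [ 0.   -0.02] 0.96
```

```bash
python3 -c "
from workcell import *
print(get_obs()['t'],close_job())"
```

```text
the job is handed in; nothing more can be done
19.0 None
```

I moved the sensor module from the charging base to the data logger's socket and handed the job in at 19.0 s. It looks clipped in place; the interface gave no verdict.

- **Taking it off:** I pinched the middle-sized module across the button until the opening read 34.0 mm, which is flush. It then came straight up showing only about its own weight, 1–2 N, so the clip did not drag.
- **Seating it:** The plug went into the logger's socket with no side force and met the spring about 7–8 mm above home. I pushed until the shoulder stopped moving, at a peak vertical reading of 19.5 N. Then I let the button out slowly while holding the module down, and backed the gripper away.
- **Final checks:** The top of the module measured 128.3 mm high, against about 127.6 mm expected at home. Unclipped, it would stand about 8 mm higher. That reading is only good to about 2 mm, so it shows the module is clipped but not exactly how far above home it rests.
- **Beaker and cup:** The scene camera showed both standing where they were, with an image shift under 0.5 pixel. The gripper was touching nothing at hand-in.
- **Disagreements:** A rough check on a lower corner of the module gave 62 mm, against about 57 mm expected. I put that down to a poor match of the corner between the two views. While I opened the fingers, the tool also drifted 1–2 mm sideways with about 6 N of side force, which was gone once they were clear.

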